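# Close the staining chamber without letting its lid slam

### The arm

A 6-joint arm with a two-finger parallel gripper is mounted at the origin on a cart in front of the work surface, level with it; the furniture and walls round the work are solid. World frame = base frame: x ahead of the robot, y to its left, z up, the work surface at z = 0. Lengths are in mm, angles in degrees, forces in N, time in s.
With the tool pointing down it reaches from about 325 to 750 mm from the base axis. Payload 7.6 kg.
Tool frame: the origin (TCP) lies between the finger pads; the fingertips stand 25 mm ahead of it and the grasp point (between the pads) lies 6 mm ahead of it; z points along the fingers, y is the line along which they close (so a half turn about z gives the same grasp; the last joint's range is limited). The gripper opens to 85 mm and grips with 20 to 120 N. Pads are 22 mm wide; open, the fingers measure 114 mm over their backs; the gripper's body (76 mm by 85 mm) begins 54 mm behind the grasp point. The pads swing forward as they close: fully open they stand 13 mm farther back than shut.
Start: joints at [-4.028, 2.991, 80.254, -0, 96.75, -4.028], TCP at [525.017, 0.022, 256.323] pointing down, gripper open.
Joint ranges: [-166.34, 166.34], [-52.06, 124.39], [6.96, 135.62], [-60.46, 240.46], [14.63, 156.25], [-167.68, 167.68]. Speed limits (degrees/s): [147.25, 147.25, 172.46, 180, 180, 180].

### API

Orientations are given as a 3x3 rotation matrix whose columns are the frame's x, y, z axes.
In Python, from cell import bot gives the robot as it stands.
- The arm moves only by the tool step_arm, never from a script. Its arguments are lists of equal length, an entry for each row: "translation": the shift along the world's x, y, z in cm, a list of three; "spin": the turn about the world's z in rad; "fingers": the finger opening in cm, from 0 to 8.54. In form: {"translation": [[tx, ty, tz], ...], "spin": [spin, ...], "fingers": [fingers, ...]}. A call has 1 to 5 rows; each row shifts and turns the commanded pose from where the row before left it; what a row does not reach is not made up. A row lasts 1/10 s, in which the tool goes at most 50 mm and 8.59 degrees, less where a joint would pass 70% of its speed; a pose out of reach is approached as far as the arm can. A call is refused whole if a number of a shift passes 5 or a number of a turn 0.15, either way. A call with a gripper value outside its range is refused whole. The fingers move at their own pace and stop on an object; "force" is the grip in N (left out, the last holds). Time passes only in rows, so rows that do not move let the fingers close. It gives the time, the measured TCP pose, the force, the opening and the grip force at its end, in the units of the state.
- bot.read_state(): the state, without advancing time (a new reading comes with each control period).
- bot.capture(name): name is "scene" or "side" or "wrist"; returns a dict with "pixels" (384x512x3 uint8, red, green, blue), "K" (3x3 intrinsics, pixels), "camera_from_world" (4x4, takes a point from world to camera coordinates). Camera axes: x right, y up, looking along -z (the intrinsics and any distortion apply to the point x, -y, -z); pixel columns grow to the right and rows downward; lengths in mm; the calibration is good to about 2 mm. A picture is of the moment at which its call begins. There is no depth.
- bot.sign_off(): hands the job in; it is judged then, once.
The state is a dict: "clock": time; "q": joint angles; "joint_velocities": joint speeds; "joint_torque": joint torques, N m; "position": TCP position; "tcp_rot": TCP orientation; "force": force on the tool from outside, world axes, zero at the start; "moment": the same for the moment, N m; "width": finger opening in mm; "grip_force": force on a finger pad.
Only numpy, scipy, OpenCV 4.12 (cv2) and the standard library are available. Lean on these libraries where they do the work, as an engineer would, in place of code of your own. Each camera call takes 0.05 s, during which the arm holds its last target. There are 200 camera calls.

### The job

Close the black lid of the white slide-staining chamber without letting it slam: tip the open lid forward past upright, catch it under its front tab on a finger as it falls, and lower it gently all the way shut. Do not pinch or grip the lid at any time, do not shove or lift the chamber, and leave the bottle, the dish and the slide box beside it where they are.

Things in the scene. Friction and masses are not known exactly. Their poses are not given: they have to be found in the camera images.
- chamber: White open-topped tray for microscope slides, 120 (x) x 170 (y) x 50 mm high, 0.95 kg without the lid, standing loose on the worktop (it slides or tips if its lid is pushed level toward the hinge with more than a few newtons). Origin: centre of its underside. Its x axis points from the front wall (tab side, at x = -60 mm) to the hinge side; z up. The lid's hinge axis runs parallel to its y axis at x = +64 mm, z = 53 mm.
- lid (a joint): Hinge angle of the lid in rad: 0 = shut (lid level on the tray), 1.57 = lid upright, 1.95 = its stop, leaning back. It starts open, leaning a little back from upright. A little friction in the hinge holds the lid within about 0.15 rad either side of upright; tipped further forward than that it falls, and if it is not held up it slams shut in less than a second. The lid weighs 0.2 kg, so under its tab it needs about 1 N to hold it.
- lid_inner: Grey underside sheet of the lid, 4 mm thick, 172 mm wide (y). Origin on the hinge axis; in its own frame it stretches along -x (shut: toward the front; upright: upward) from the hinge to x = -126 mm, continued by a tab 90 mm wide (y = -45 to 45 mm) to x = -155 mm; it lies from z = -2 to +2 mm, its under face at z = -2 mm. Shut, the tab overhangs the tray's front wall by 31 mm, its under face 51 mm above the worktop, with free space below it.
- lid_outer: Black upper sheet of the lid, fixed on the grey one; same origin and axes; z = +2 to +6 mm (the lid is 8 mm thick in all), 164 mm wide, its tab 80 mm wide and ending at x = -149 mm. With the lid upright this black face looks away from the front (to the chamber's +x).
- lid_tip (a point): Middle of the front edge of the lid's tab, on its under face, 155 mm from the hinge axis. Axes as the lid's: x from the tab to the hinge, z out of the black face.
- oil_bottle: Small bottle with a black cap, 34 mm across, 60 mm high, standing to the left of the chamber. Origin: centre of its underside. Leave alone.
- petri_dish: Clear round dish, 60 mm across, 15 mm high, to the left of the chamber and the bottle. Origin: centre of its underside. Leave alone.
- slide_box: Beige slide box, 63 x 86 x 34 mm, to the right of the chamber. Origin: centre of its underside. Leave alone.
Things that resemble listed ones, but are neither listed nor needed, are in the scene too. Of the things that look like the chamber, the larger one is meant.

How it is judged:
By the outcome, as a careful person would: the job done as asked, in the order asked, and still so for the second after the job is handed in, with the robot touching nothing.
It also fails if it takes over 45 s, if anything falls off the work surface, if the arm or the gripper's body presses on something with over 40 N, if the wrist force passes 120 N, or if a joint passes its speed limit or range.

## Working session

There is one attempt and no reset: what is moved stays moved. The work goes in short steps, Python scripts to look and compute and a tool call to move; the robot and the scene stay as the last step left them, time stands still between calls to the robot, and variables do not carry over. Pictures are saved under pics/ and viewed, at most 10 in all, crops included, and the job is handed in when it is done.

Besides the shell and the picture viewer there is one more tool, called after "Request:" as name(argument=value, ...), one argument or row to a line, values as JSON. step_arm: Moves the arm, as the interface text tells. Its arguments: {"type":"object","properties":{"translation":{"type":"array"},"spin":{"type":"array"},"fingers":{"type":"array"},"force":{"type":"number"}},"required":["translation","spin","fingers"]}

```bash
mkdir -p pics; cat > h.py <<'E'
import numpy as np, cv2
from cell import bot
def snap(c,n):
    d=bot.capture(c); cv2.imwrite(f'pics/{n}.png',d['pixels'][:,:,::-1]); np.savez(f'pics/{n}.npz',K=d['K'],T=d['camera_from_world'])
    return d
def ray(n,u,v):
    d=np.load(f'pics/{n}.npz'); K,T=d['K'],d['T']
    p=np.linalg.inv(K)@[u,v,1]; p=np.array([p[0],-p[1],-p[2]])
    R,t=T[:3,:3],T[:3,3]; return -R.T@t, R.T@p
def atz(n,u,v,z):
    o,r=ray(n,u,v); return o+r*(z-o[2])/r[2]
def proj(n,P):
    d=np.load(f'pics/{n}.npz'); K,T=d['K'],d['T']
    c=T[:3,:3]@np.asarray(P,float)+T[:3,3]; c=K@[c[0],-c[1],-c[2]]; return c[:2]/c[2]
E
python3 - <<'E'
from h import *
a=snap('scene','s0')['pixels'];b=snap('side','d0')['pixels']
for n in('s0','d0'):
    o,r=ray(n,256,192);print(n,o.round(),(r/np.linalg.norm(r)).round(2))
for n in('s0','d0'):
    cv2.imwrite(f'pics/{n}b.png',cv2.resize(cv2.imread(f'pics/{n}.png'),(800,600),interpolation=cv2.INTER_CUBIC))
s=bot.read_state();print(s['clock'],s['force'],s['tcp_rot'])
E
```

```text
s0 [ -91. -638.  941.] [ 0.59  0.31 -0.74]
d0 [  650. -1168.   572.] [-0.07  0.86 -0.5 ]
0.1 [-0.38178466  0.01377706  1.16026182] [[ 1.77092988e-05  9.99999037e-01 -1.38790397e-03]
 [ 9.99999993e-01 -1.75423708e-05  1.20285491e-04]
 [ 1.20261028e-04 -1.38790609e-03 -9.99999030e-01]]
```

View pics/s0b.png

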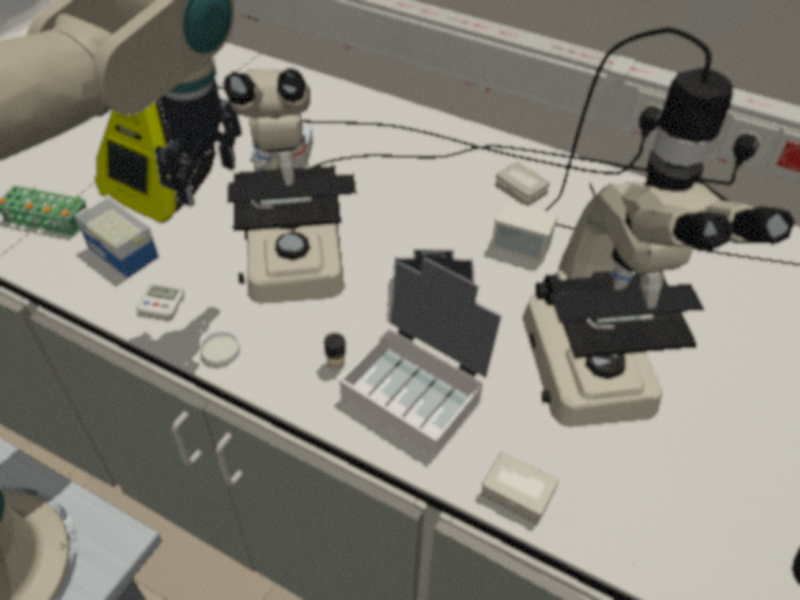

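View pics/d0b.png

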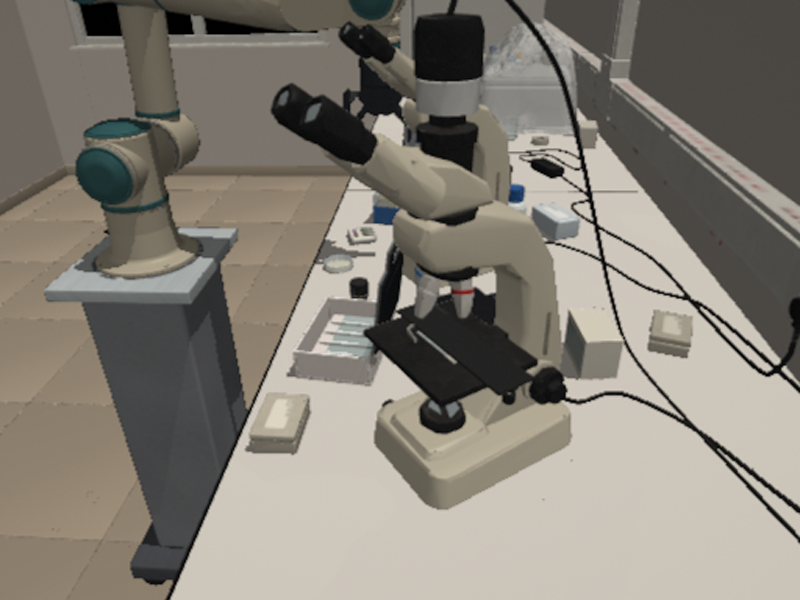

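```bash
python3 - <<'E'
from h import *
f=.64
for n,u,v,z in [('FL',343,382,50),('FR',432,438,50),('BL',392,337,50),('BR',480,384,50),('FRb',430,455,0),('FLb',345,402,0),('bottle',335,362,0),('cap',335,340,60),('dish',219,350,10),('boxc',520,480,34),('boxFL',483,484,34),('boxBR',557,488,34)]:
    print(n,atz('s0',u*f,v*f,z).round())
# lid tip fit: silhouettes at given angle
img=cv2.imread('pics/s0.png')[150:300,200:350]
cv2.imwrite('pics/s0c.png',cv2.resize(img,(600,600),interpolation=cv2.INTER_CUBIC))
img=cv2.imread('pics/d0.png')[140:260,170:290]
cv2.imwrite('pics/d0c.png',cv2.resize(img,(600,600),interpolation=cv2.INTER_CUBIC))
E
```

```text
FL [ 444. -265.   50.]
FR [ 423. -419.   50.]
BL [ 551. -285.   50.]
BR [ 537. -437.   50.]
FRb [ 426. -417.    0.]
FLb [ 444. -266.    0.]
bottle [ 500. -213.    0.]
cap [ 497. -218.   60.]
dish [425. -49.  10.]
boxc [ 432. -546.   34.]
boxFL [ 403. -506.   34.]
boxBR [ 445. -593.   34.]
```

View pics/s0c.png

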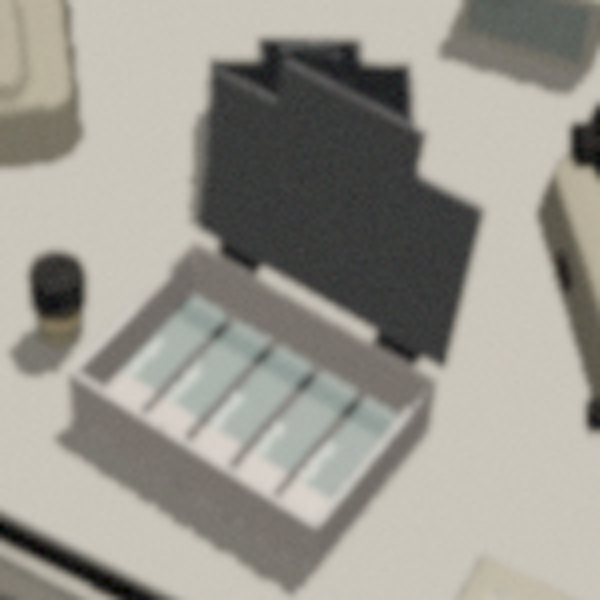

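View pics/d0c.png

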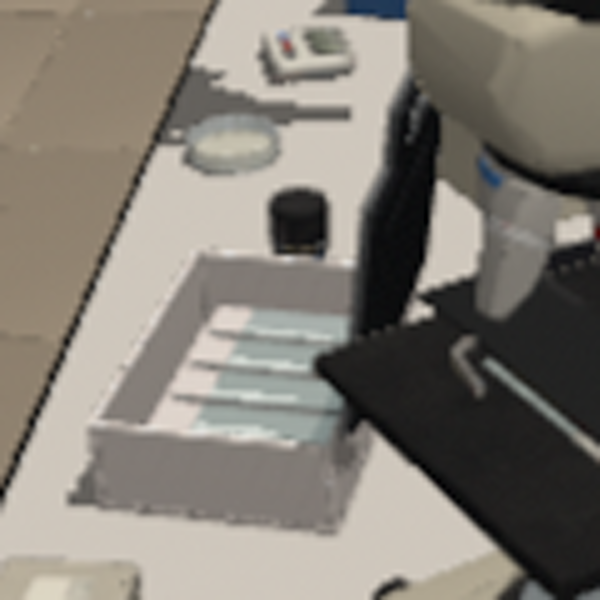

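```bash
cat > fit.py <<'E'
from h import *
from scipy.optimize import least_squares
def cham(p,P):
    c,s=np.cos(p[2]),np.sin(p[2]); return np.array([p[0]+c*P[0]-s*P[1],p[1]+s*P[0]+c*P[1],P[2]])
def lid(p,x,y,z):
    th=p[3]; return cham(p,[64+x*np.cos(th)+z*np.sin(th),y,53-x*np.sin(th)+z*np.cos(th)])
E
python3 - <<'E'
from fit import *
S=lambda u,v:('s0',200+u/4,150+v/4); D=lambda u,v:('d0',170+u/5,140+v/5)
T=[(S(73,377),(-60,85,50)),(S(318,528),(-60,-85,50)),(S(193,248),(60,85,50)),(S(434,385),(60,-85,50)),
(D(203,252),(-60,85,50)),(D(88,428),(-60,-85,50)),(D(95,510),(-60,-85,0)),(D(335,530),(60,-85,0))]
L=[(S(212,62),(-126,86,-2)),(S(480,210),(-126,-86,-2)),(S(288,55),(-155,45,-2)),(S(422,132),(-155,-45,-2)),(S(442,365),(0,-86,-2)),(S(195,225),(0,86,-2)),(S(415,178),(-126,-45,-2)),(S(275,102),(-126,45,-2))]
def res(p):
    r=[proj(o[0],cham(p,P))-o[1:] for o,P in T]+[proj(o[0],lid(p,*P))-o[1:] for o,P in L]
    return np.ravel(r)
for y0 in(0,):
    q=least_squares(res,[490,-350,-.1,1.7],loss='soft_l1')
    p=q.x;print(p,np.degrees(p[2:]),q.cost);print(res(p).reshape(-1,2).round(1).tolist())
np.save('p.npy',p)
print('tip',lid(p,-155,0,-2),'tipback',lid(p,-149,0,6),'hinge',cham(p,[64,0,53]), 'tab L/R',lid(p,-155,45,0),lid(p,-155,-45,0))
E
```

```text
[ 4.94419747e+02 -3.48775084e+02 -1.22831729e-01  1.69483326e+00] [-7.03773969 97.10679283] 14.622810874397516
[[-1.3, -1.7], [0.2, -0.7], [0.4, -2.3], [1.2, -1.9], [-2.6, -1.3], [-1.0, -1.2], [-0.2, -0.6], [0.1, 0.6], [0.3, 1.5], [0.7, -0.3], [-2.0, 0.8], [0.5, -0.0], [0.2, 1.8], [0.1, 1.9], [0.0, -1.1], [-0.2, -0.5]]
tip [ 574.99984994 -358.72295735  207.05661619] tipback [ 582.14185464 -359.60466088  200.11295954] hinge [ 557.93754932 -356.61656127   53.        ] tab L/R [ 582.48307059 -314.30516606  206.80917795] [ 571.45599258 -403.62707575  206.80917795]
```

```bash
python3 - <<'E'
from h import *
img=cv2.imread('pics/s0.png')[0:150,50:250]
cv2.imwrite('pics/g.png',cv2.resize(img,(800,600),interpolation=cv2.INTER_CUBIC))
print(proj('s0',[525,0,256]),proj('s0',[525,0,231]), proj('s0',[525,0,300]))
E
```

```text
[132.12709675 114.34263526] [134.09706966 123.21114768] [128.48709074  97.9558929 ]
```

View pics/g.png

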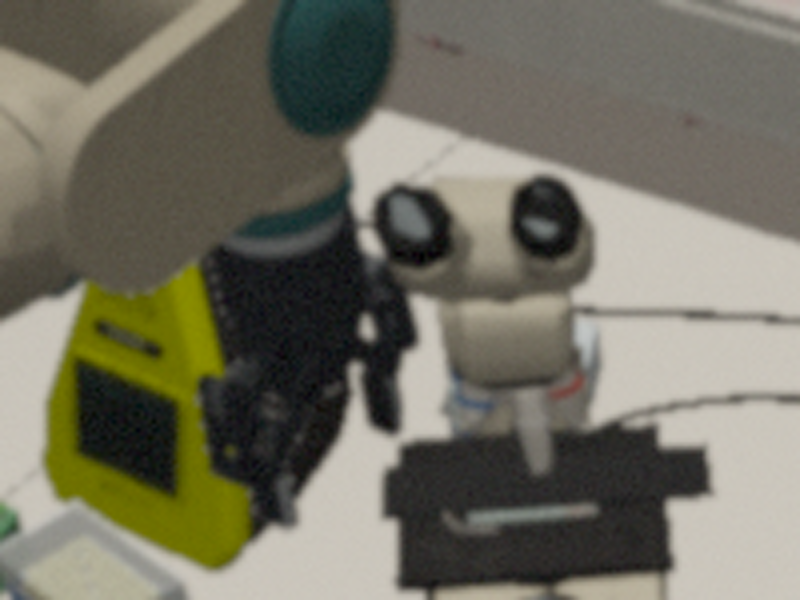

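```bash
python3 - <<'E'
from fit import *
p=np.load('p.npy');f=.64
print('entry',lid(p,-142,28,2),'hinge28',cham(p,[64,28,53]),'chx',np.cos(p[2]),np.sin(p[2]))
def tri(a,b):
    o1,r1=ray('s0',*[f*x for x in a]);o2,r2=ray('d0',*[f*x for x in b])
    t=np.linalg.lstsq(np.c_[r1,-r2],o2-o1,rcond=None)[0];A=o1+r1*t[0];B=o2+r2*t[1];return ((A+B)/2).round(),np.linalg.norm(A-B).round()
for a,b in [((703,233),(290,103)),((765,225),(290,103)),((703,233),(325,115)),((765,225),(325,115)),((700,95),(447,40)),((553,280),(368,335))]:print(tri(a,b))
for q in [(560,415),(655,408),(530,300),(245,290),(335,290)]:print('z0',atz('s0',q[0]*f,q[1]*f,0).round())
r=[]
for i in range(4):
    bot.capture('wrist');r.append(bot.read_state()['force'])
print(np.round(r,2))
E
```

```text
entry [ 580.77362896 -331.22318605  193.6616151 ] hinge28 [ 561.36819581 -328.8275227    53.        ] chx 0.9924656632104121 -0.12252308904168609
(array([ 513., -635.,  456.]), np.float64(5.0))
(array([ 528., -683.,  470.]), np.float64(3.0))
(array([ 540., -634.,  441.]), np.float64(15.0))
(array([ 553., -683.,  457.]), np.float64(6.0))
(array([ 651., -582.,  503.]), np.float64(5.0))
(array([ 586., -514.,  189.]), np.float64(100.0))
z0 [ 579. -551.   -0.]
z0 [ 660. -669.    0.]
z0 [ 769. -426.   -0.]
z0 [555.  -1.   0.]
z0 [ 629. -132.    0.]
[[-0.39  0.05 -0.11]
 [ 0.95  0.78 -0.24]
 [-0.38 -0.21 -1.07]
 [-0.62 -0.63 -0.08]]
```

```bash
python3 - <<'E'
from fit import *
f=.64
for z in (400,440,470):
  print([atz('s0',u*f,v*f,z).round().tolist() for u,v in[(240,88),(290,85)]])
for a in [(230,190),(352,185),(238,225),(340,222)]:print(atz('s0',a[0]*f,a[1]*f,150).round())
E
```

```text
[[559.0, -58.0, 400.0], [596.0, -109.0, 400.0]]
[[511.0, -101.0, 440.0], [545.0, -148.0, 440.0]]
[[475.0, -133.0, 470.0], [507.0, -178.0, 470.0]]
[616.  48. 150.]
[ 723. -114.  150.]
[556. -13. 150.]
[ 639. -144.  150.]
```

Request:
step_arm(
  translation=[
    [-3.6,0,0.6],
    [-3.6,0,0.6],
    [-3.6,0,0.6],
    [-3.6,-1,0.6],
    [0,-4,0],
  ],
  spin=[-0.0246,-0.0246,-0.0246,-0.0246,-0.0246],
  fingers=[4,4,4,4,4],
  force=20,
)

```text
clock: 0.8
position: [379.0, -48.5, 282.3]
tcp_rot: [[0.119, 0.993, 0.005], [0.993, -0.119, -0.0], [0.0, 0.005, -1.0]]
force: [0.9, -0.8, 1.0]
width: 40.3
grip_force: 0.0
```

Request:
step_arm(
  translation=[
    [0,-4,0],
    [0,-4,0],
    [0,-4,0],
    [0,-4,0],
    [0,-4,0],
  ],
  spin=[0,0,0,0,0],
  fingers=[4,4,4,4,4],
)

```text
clock: 1.3
position: [380.7, -251.7, 280.4]
tcp_rot: [[0.123, 0.992, 0.0], [0.992, -0.123, -0.0], [-0.0, 0.001, -1.0]]
force: [0.5, 0.4, -0.0]
width: 39.9
grip_force: 0.0
```

Request:
step_arm(
  translation=[
    [4,-1.6,0],
    [4,-1.6,0],
    [4,-1.6,0],
    [4,-1.6,0],
    [4,-1.6,0],
  ],
  spin=[0,0,0,0,0],
  fingers=[4,4,4,4,4],
)

```text
clock: 1.8
position: [582.5, -330.5, 280.0]
tcp_rot: [[0.123, 0.992, -0.0], [0.992, -0.123, 0.0], [0.0, -0.0, -1.0]]
force: [-0.3, -0.9, -0.0]
width: 39.6
grip_force: 0.0
```

Request:
step_arm(
  translation=[
    [0,0,-1.5],
    [0,0,-1.5],
    [0,0,0],
  ],
  spin=[0,0,0],
  fingers=[4,4,4],
)

```text
clock: 2.1
position: [580.0, -329.4, 247.0]
tcp_rot: [[0.123, 0.992, -0.005], [0.992, -0.123, 0.003], [0.002, -0.005, -1.0]]
force: [0.4, 0.9, -0.5]
width: 40.0
grip_force: 0.0
```

```bash
cat > look.py <<'E'
import sys
from h import *
t=sys.argv[1]; x,y,z=map(float,sys.argv[2:5]); w=float(sys.argv[5]) if len(sys.argv)>5 else 100
out=[]
for c in('scene','side'):
    n=c+t; snap(c,n); im=cv2.imread(f'pics/{n}.png'); u=proj(n,[x,y,z])
    a=int(max(0,min(512-w,u[0]-w/2)));b=int(max(0,min(384-w*1.5,u[1]-w*.75)))
    out.append(cv2.resize(im[b:b+int(w*1.5),a:a+int(w)],(400,600),interpolation=cv2.INTER_CUBIC)); print(c,'off',a,b,'scale',400/w)
cv2.imwrite(f'pics/L{t}.png',np.hstack(out)); s=bot.read_state(); print(s['position'],s['clock'],s['force'].round(1) if hasattr(s['force'],'round') else s['force'])
E
python3 look.py 1 580 -345 190 90
```

```text
scene off 237 107 scale 4.444444444444445
side off 208 88 scale 4.444444444444445
[ 580.26216719 -329.68199787  251.18731225] 2.2 [-0.2 -0.4  0.8]
```

View pics/L1.png

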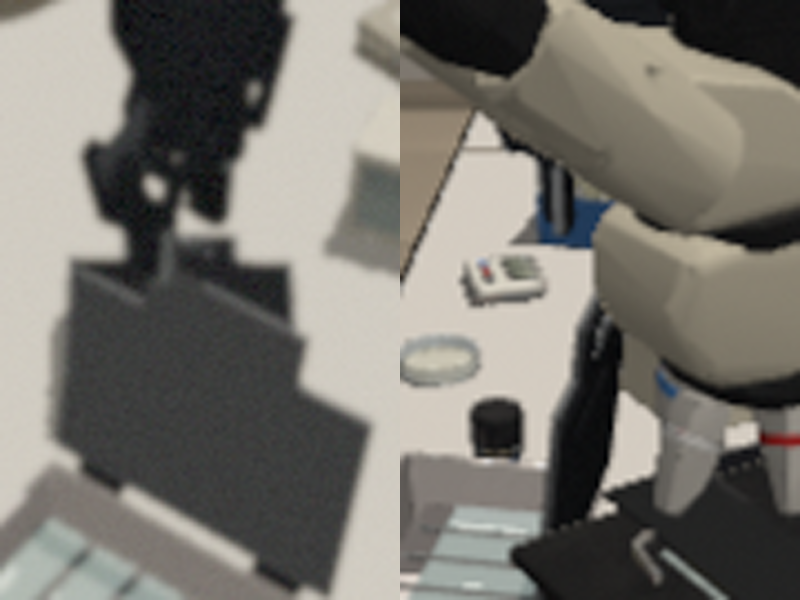

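```bash
python3 - <<'E'
from fit import *
p=np.load('p.npy');c,s=np.cos(p[2]),np.sin(p[2])
T=np.array([580.3,-329.7,251.2])
for z in(-20,-25):
  for d in(-20,-34,20,34):
    P=T+[c*d,s*d,z]; print(z,d,((proj('scene1',P)-[237,107])*4.444).round())
print('tabL',((proj('scene1',lid(p,-155,45,-2))-[237,107])*4.444).round(),'tabR',((proj('scene1',lid(p,-155,-45,-2))-[237,107])*4.444).round(),((proj('scene1',lid(p,-126,86,-2))-[237,107])*4.444).round())
P=lid(p,-155,28,-2);print(P,((proj('scene1',P)-[237,107])*4.444).round())
E
```

```text
-20 -20 [153. 255.]
-20 -34 [136. 272.]
-20 20 [202. 207.]
-20 34 [218. 191.]
-25 -20 [153. 263.]
-25 -34 [136. 280.]
-25 20 [201. 215.]
-25 34 [217. 199.]
tabL [147. 256.] tabR [306. 338.] [ 72. 267.]
[ 578.43049643 -330.93391878  207.05661619] [176. 271.]
```

Request:
step_arm(
  translation=[
    [0,0,-1.5],
    [0,0,-1.5],
    [0,0,-1.5],
    [0,0,0],
  ],
  spin=[0,0,0,0],
  fingers=[4,4,4,4],
)

```text
clock: 2.6
position: [579.8, -329.3, 201.3]
tcp_rot: [[0.123, 0.992, -0.005], [0.992, -0.123, 0.003], [0.003, -0.005, -1.0]]
force: [-0.2, 0.4, 0.4]
width: 40.1
grip_force: 0.0
```

Request:
step_arm(
  translation=[
    [-1,0.12,0],
    [-1,0.12,0],
    [-1,0.12,0],
    [0,0,0],
  ],
  spin=[0,0,0,0],
  fingers=[4,4,4,4],
)

```text
clock: 3.0
position: [550.4, -326.5, 205.9]
tcp_rot: [[0.123, 0.992, 0.0], [0.992, -0.123, -0.0], [-0.0, 0.0, -1.0]]
force: [-0.4, 0.6, 0.2]
width: 40.1
grip_force: 0.0
```

```bash
python3 look.py 2 560 -345 190 90; python3 - <<'E'
from fit import *
p=np.load('p.npy');c,s=np.cos(p[2]),np.sin(p[2])
for th in range(80,98,3):
    q=p.copy();q[3]=np.radians(th)
    print(th,[((proj('scene2',lid(q,*P))-[0,0])).round(1).tolist() for P in((-155,-45,-2),(-126,-86,-2),(-126,86,-2))],((proj('side2',lid(q,-155,-45,-2))).round(1)))
E
```

```text
scene off 233 113 scale 4.444444444444445
side off 200 88 scale 4.444444444444445
[ 551.19852967 -326.41269212  205.63380561] 3.1 [0.3 0.9 0.5]
80 [[293.7, 197.0], [311.0, 213.9], [243.0, 177.4]] [226.3 160. ]
83 [[295.9, 194.2], [312.8, 211.6], [244.8, 175.3]] [229.8 159.7]
86 [[298.1, 191.5], [314.5, 209.4], [246.6, 173.3]] [233.4 159.5]
89 [[300.3, 189.0], [316.2, 207.3], [248.4, 171.4]] [237.  159.6]
92 [[302.4, 186.6], [317.9, 205.3], [250.2, 169.7]] [240.6 159.8]
95 [[304.5, 184.4], [319.5, 203.4], [252.0, 168.1]] [244.2 160.2]
```

View pics/L2.png

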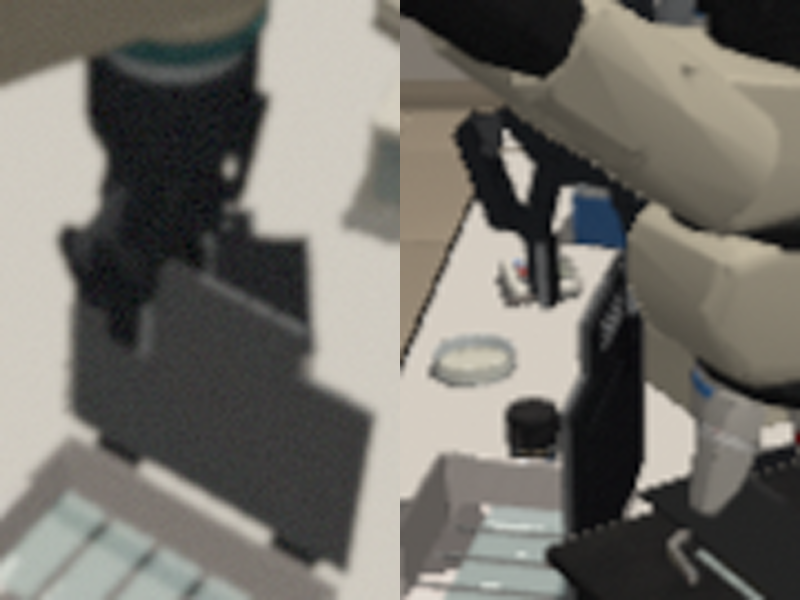

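```bash
cat > ang.py <<'E'
import sys
from fit import *
p=np.load('p.npy')
O=np.array([[-155,-5],[-155,-45],[-126,-45],[-126,-86],[-15,-86]],float)
def angle(n,lo=-2,hi=105):
    g=cv2.GaussianBlur(cv2.imread(f'pics/{n}.png',0),(3,3),0).astype(float); best=[]
    for th in np.arange(lo,hi,.5):
        q=p.copy();q[3]=np.radians(th)
        for z in(-2,):
            sc=[];
            for a,b in zip(O[:-1],O[1:]):
                for t in np.linspace(.08,.92,12):
                    P=a+(b-a)*t; e=(b-a)/np.linalg.norm(b-a); nr=np.array([e[1],-e[0]])  # outward
                    if nr@(P-np.array([-70,0]))<0: nr=-nr
                    if (a==O[1]).all(): nr=np.array([0,-1.])
                    v=[]
                    for d in(4,-4):
                        Q=P+nr*d; u=proj(n,lid(q,Q[0],Q[1],z)); v.append(g[min(383,max(0,int(round(u[1])))),min(511,max(0,int(round(u[0]))))])
                    sc.append(np.clip(v[0]-v[1],-60,60))
            best.append((np.mean(sc),th))
    best.sort(reverse=True); return best[:4]
if __name__=='__main__':
    t=sys.argv[1]; snap('scene','a'+t); print(angle('a'+t)); s=bot.read_state(); print(s['position'],s['clock'],np.round(s['force'],1))
E
python3 -c "
from ang import *
print(angle('s0'));print(angle('scene1'));print(angle('scene2'))"
```

```text
[(np.float64(51.625), np.float64(95.5)), (np.float64(51.166666666666664), np.float64(96.0)), (np.float64(50.145833333333336), np.float64(96.5)), (np.float64(48.229166666666664), np.float64(95.0))]
[(np.float64(51.645833333333336), np.float64(95.5)), (np.float64(51.145833333333336), np.float64(96.0)), (np.float64(49.979166666666664), np.float64(96.5)), (np.float64(48.645833333333336), np.float64(95.0))]
[(np.float64(46.25), np.float64(90.0)), (np.float64(45.354166666666664), np.float64(90.5)), (np.float64(44.333333333333336), np.float64(89.5)), (np.float64(41.333333333333336), np.float64(89.0))]
```

Request:
step_arm(
  translation=[
    [-0.9,0.11,0],
    [-0.9,0.11,0],
    [-0.6,0.07,0],
    [0,0,0],
  ],
  spin=[0,0,0,0],
  fingers=[4,4,4,4],
)

```text
clock: 3.5
position: [526.6, -323.5, 205.5]
tcp_rot: [[0.123, 0.992, 0.0], [0.992, -0.123, -0.0], [-0.0, 0.0, -1.0]]
force: [0.5, 0.0, -0.6]
width: 40.1
grip_force: 0.0
```

```bash
python3 ang.py 3
```

```text
[(np.float64(37.916666666666664), np.float64(80.0)), (np.float64(36.9375), np.float64(79.5)), (np.float64(35.916666666666664), np.float64(80.5)), (np.float64(35.875), np.float64(79.0))]
[ 526.87954214 -323.55730754  205.52518093] 3.55 [ 0.  -1.  -0.4]
```

Request:
step_arm(
  translation=[
    [-0.3,0.04,0],
    [-0.2,0.02,0],
    [0,0,0],
    [0,0,0],
    [0,0,0],
  ],
  spin=[0,0,0,0,0],
  fingers=[4,4,4,4,4],
)

```text
clock: 4.05
position: [522.1, -322.9, 205.3]
tcp_rot: [[0.123, 0.992, 0.0], [0.992, -0.123, 0.0], [0.0, 0.0, -1.0]]
force: [-0.8, 0.3, -0.4]
width: 40.3
grip_force: 0.0
```

```bash
python3 ang.py 4
```

```text
[(np.float64(37.520833333333336), np.float64(78.5)), (np.float64(36.520833333333336), np.float64(78.0)), (np.float64(35.8125), np.float64(77.5)), (np.float64(35.291666666666664), np.float64(79.0))]
[ 522.09161276 -322.88081566  205.30694037] 4.1 [-0.4  0.5  0.3]
```

Request:
step_arm(
  translation=[
    [-0.3,0.04,0],
    [-0.3,0.03,0],
    [0,0,0],
    [0,0,0],
    [0,0,0],
  ],
  spin=[0,0,0,0,0],
  fingers=[4,4,4,4,4],
)

```text
clock: 4.6
position: [516.0, -322.2, 205.4]
tcp_rot: [[0.123, 0.992, 0.0], [0.992, -0.123, -0.0], [-0.0, 0.0, -1.0]]
force: [-0.4, -0.5, -0.6]
width: 39.8
grip_force: 0.0
```

```bash
python3 ang.py 5
```

```text
[(np.float64(40.083333333333336), np.float64(72.0)), (np.float64(39.1875), np.float64(71.5)), (np.float64(37.395833333333336), np.float64(71.0)), (np.float64(37.166666666666664), np.float64(70.5))]
[ 516.02954352 -322.18288023  205.32233923] 4.65 [-0.3 -0.3  0.5]
```

```bash
python3 ang.py 6; python3 ang.py 7
```

```text
[(np.float64(35.3125), np.float64(70.0)), (np.float64(34.4375), np.float64(69.5)), (np.float64(34.1875), np.float64(69.0)), (np.float64(32.729166666666664), np.float64(68.5))]
[ 516.04597949 -322.15634213  205.33784104] 4.7 [-0.5 -0.3  0.4]
[(np.float64(33.229166666666664), np.float64(67.5)), (np.float64(32.104166666666664), np.float64(68.0)), (np.float64(31.25), np.float64(67.0)), (np.float64(30.9375), np.float64(66.5))]
[ 516.01662537 -322.18061163  205.30173695] 4.75 [ 0.1 -0.1  0.6]
```

Request:
step_arm(
  translation=[
    [0,0,0],
    [0,0,0],
  ],
  spin=[0,0],
  fingers=[4,4],
)

```text
clock: 4.95
position: [516.0, -322.2, 205.3]
tcp_rot: [[0.123, 0.992, 0.0], [0.992, -0.123, -0.0], [-0.0, 0.0, -1.0]]
force: [-0.1, 0.1, -0.0]
width: 39.8
grip_force: 0.1
```

```bash
python3 ang.py 8; python3 ang.py 9; python3 - <<'E'
from fit import *
p=np.load('p.npy')
for th in (65,63,60): 
    q=p.copy();q[3]=np.radians(th);print(th,lid(q,-155,28,-2))
E
```

```text
[(np.float64(33.25), np.float64(67.5)), (np.float64(32.291666666666664), np.float64(68.0)), (np.float64(31.375), np.float64(67.0)), (np.float64(31.083333333333332), np.float64(66.5))]
[ 516.01350093 -322.18485046  205.32017037] 5.0 [-0.2 -0.2  0.4]
[(np.float64(33.1875), np.float64(67.5)), (np.float64(32.229166666666664), np.float64(68.0)), (np.float64(31.208333333333332), np.float64(67.0)), (np.float64(30.958333333333332), np.float64(68.5))]
[ 516.01171734 -322.17885922  205.32939526] 5.05 [-0.4 -0.6  0. ]
65 [ 494.55694951 -320.57945873  192.63247047]
63 [ 489.76126177 -319.9874156   190.19803025]
60 [ 482.73310596 -319.11976709  186.23393759]
```

```bash
python3 - <<'E'
import numpy as np
ps=-.1228;c,s=np.cos(ps),np.sin(ps)
ph=np.linspace(0,np.pi/2,12);e=7.25*np.cos(ph)+11*np.sin(ph)
X=-(e-7.25)-3*ph/ph[-1]+27.25*(np.cos(ph)-1);Y=27.25*np.sin(ph)
dx,dy=np.diff(X),np.diff(Y)
print(np.c_[c*dx-s*dy,s*dx+c*dy].round(1)/10)
E
```

```text
[[-0.16  0.41]
 [-0.19  0.41]
 [-0.23  0.4 ]
 [-0.26  0.38]
 [-0.28  0.35]
 [-0.3   0.31]
 [-0.32  0.27]
 [-0.33  0.23]
 [-0.33  0.18]
 [-0.33  0.12]
 [-0.32  0.07]]
```

Request:
step_arm(
  translation=[
    [-0.16,0.41,0.1],
    [-0.19,0.41,0.1],
    [-0.23,0.4,0],
    [-0.26,0.38,0],
  ],
  spin=[0.1428,0.1428,0.1428,0.1428],
  fingers=[4,4,4,4],
)

```text
clock: 5.45
position: [507.6, -306.0, 207.3]
tcp_rot: [[-0.439, 0.899, 0.0], [0.899, 0.439, -0.0], [-0.0, 0.0, -1.0]]
force: [-0.2, -0.1, 0.1]
width: 39.7
grip_force: 0.1
```

```bash
python3 ang.py 10
```

```text
[(np.float64(30.9375), np.float64(67.5)), (np.float64(30.395833333333332), np.float64(67.0)), (np.float64(29.583333333333332), np.float64(66.5)), (np.float64(28.5), np.float64(66.0))]
[ 507.3826714  -305.63536198  207.40200347] 5.5 [ 0.1  0.9 -0.4]
```

Request:
step_arm(
  translation=[
    [-0.28,0.35,0],
    [-0.3,0.31,0],
    [-0.32,0.27,0],
    [-0.33,0.23,0],
  ],
  spin=[0.1428,0.1428,0.1428,0.1428],
  fingers=[4,4,4,4],
)

```text
clock: 5.9
position: [495.2, -294.6, 207.3]
tcp_rot: [[-0.853, 0.521, 0.0], [0.521, 0.853, -0.0], [-0.0, 0.0, -1.0]]
force: [0.0, 0.3, -0.2]
width: 40.1
grip_force: 0.1
```

```bash
python3 ang.py 11
```

```text
[(np.float64(30.770833333333332), np.float64(66.5)), (np.float64(30.375), np.float64(67.0)), (np.float64(29.5), np.float64(66.0)), (np.float64(28.583333333333332), np.float64(67.5))]
[ 494.99032781 -294.35594562  207.42029497] 5.95 [-0.1 -0.4  0.7]
```

Request:
step_arm(
  translation=[
    [-0.33,0.18,0],
    [-0.33,0.12,0],
    [-0.32,0.07,0],
    [0,0,0],
  ],
  spin=[0.1428,0.1428,0.1428,0],
  fingers=[4,4,4,4],
)

```text
clock: 6.35
position: [485.4, -291.0, 207.4]
tcp_rot: [[-0.992, 0.126, 0.0], [0.126, 0.992, 0.0], [-0.0, 0.0, -1.0]]
force: [-0.6, 0.8, 0.6]
width: 39.7
grip_force: 0.1
```

```bash
python3 ang.py 12; python3 look.py 12 480 -310 190 90
```

```text
[(np.float64(32.479166666666664), np.float64(66.5)), (np.float64(31.1875), np.float64(66.0)), (np.float64(30.6875), np.float64(67.0)), (np.float64(29.895833333333332), np.float64(65.0))]
[ 485.57605933 -290.95811623  207.39300117] 6.4 [-0.8  0.7  0.1]
scene off 199 132 scale 4.444444444444445
side off 168 82 scale 4.444444444444445
[ 485.62367536 -290.94565837  207.36937109] 6.5 [-1.   0.1  0.3]
```

View pics/L12.png

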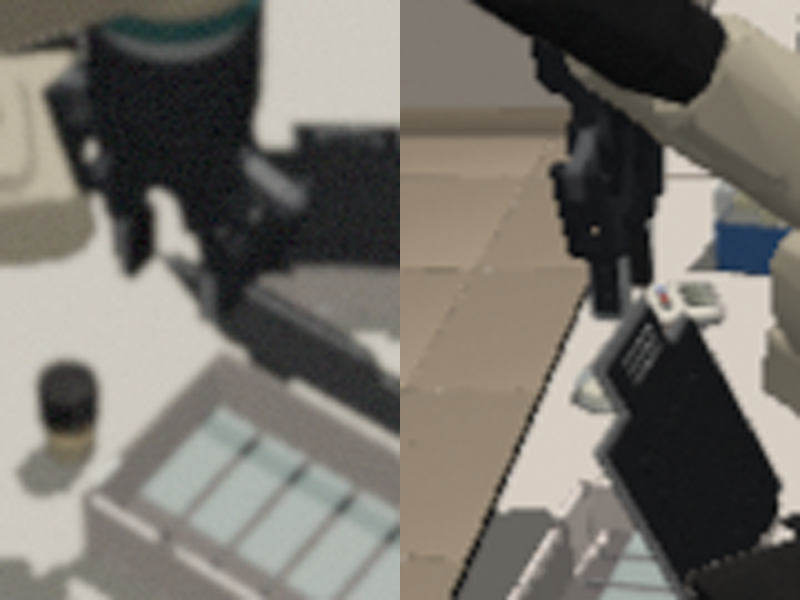

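```bash
cat > plan.py <<'E'
import numpy as np
ps=-.1228;c,s=np.cos(ps),np.sin(ps)
X=lambda t:64-155*np.cos(np.radians(t))-2*np.sin(np.radians(t))
def P(t0,t1,z0,z1,n,zf=None):
    t=np.linspace(t0,t1,n+1);tip=53+155*np.sin(np.radians(t))-2*np.cos(np.radians(t))
    z=np.linspace(z0,z1,n+1) if zf is None else z0+(z1-z0)*(tip-tip[0])/(tip[-1]-tip[0])
    dx=np.diff(X(t));print(t0,t1);print([[round(c*a/10,3),round(s*a/10,3),round(b/10,2)] for a,b in zip(dx,np.diff(z))])
P(64.5,56,207,157,10)
P(56,20,157,97,25,1)
E
python3 plan.py
```

```text
64.5 56
[[np.float64(-0.204), np.float64(0.025), np.float64(-0.5)], [np.float64(-0.202), np.float64(0.025), np.float64(-0.5)], [np.float64(-0.201), np.float64(0.025), np.float64(-0.5)], [np.float64(-0.199), np.float64(0.025), np.float64(-0.5)], [np.float64(-0.198), np.float64(0.024), np.float64(-0.5)], [np.float64(-0.196), np.float64(0.024), np.float64(-0.5)], [np.float64(-0.194), np.float64(0.024), np.float64(-0.5)], [np.float64(-0.192), np.float64(0.024), np.float64(-0.5)], [np.float64(-0.19), np.float64(0.023), np.float64(-0.5)], [np.float64(-0.189), np.float64(0.023), np.float64(-0.5)]]
56 20
[[np.float64(-0.315), np.float64(0.039), np.float64(-0.18)], [np.float64(-0.309), np.float64(0.038), np.float64(-0.18)], [np.float64(-0.303), np.float64(0.037), np.float64(-0.19)], [np.float64(-0.297), np.float64(0.037), np.float64(-0.2)], [np.float64(-0.291), np.float64(0.036), np.float64(-0.2)], [np.float64(-0.284), np.float64(0.035), np.float64(-0.21)], [np.float64(-0.278), np.float64(0.034), np.float64(-0.21)], [np.float64(-0.271), np.float64(0.033), np.float64(-0.22)], [np.float64(-0.26
[... 298 characters left out ...]
26), np.float64(0.028), np.float64(-0.25)], [np.float64(-0.218), np.float64(0.027), np.float64(-0.25)], [np.float64(-0.21), np.float64(0.026), np.float64(-0.26)], [np.float64(-0.202), np.float64(0.025), np.float64(-0.26)], [np.float64(-0.194), np.float64(0.024), np.float64(-0.27)], [np.float64(-0.185), np.float64(0.023), np.float64(-0.27)], [np.float64(-0.177), np.float64(0.022), np.float64(-0.27)], [np.float64(-0.168), np.float64(0.021), np.float64(-0.28)], [np.float64(-0.159), np.float64(0.02), np.float64(-0.28)], [np.float64(-0.15), np.float64(0.019), np.float64(-0.28)], [np.float64(-0.141), np.float64(0.017), np.float64(-0.29)], [np.float64(-0.132), np.float64(0.016), np.float64(-0.29)]]
```

Request:
step_arm(
  translation=[
    [-0.2,0.025,-0.5],
    [-0.2,0.025,-0.5],
    [-0.2,0.025,-0.5],
    [-0.2,0.025,-0.5],
    [-0.2,0.025,-0.5],
  ],
  spin=[0,0,0,0,0],
  fingers=[4,4,4,4,4],
)

```text
clock: 7.0
position: [475.3, -289.6, 181.7]
tcp_rot: [[-0.992, 0.123, -0.0], [0.123, 0.992, 0.0], [0.0, 0.0, -1.0]]
force: [-0.3, 0.7, 0.2]
width: 40.0
grip_force: 0.2
```

Request:
step_arm(
  translation=[
    [-0.2,0.025,-0.5],
    [-0.2,0.025,-0.5],
    [-0.19,0.02,-0.5],
    [-0.19,0.02,-0.5],
    [-0.19,0.02,-0.5],
  ],
  spin=[0,0,0,0,0],
  fingers=[4,4,4,4,4],
)

```text
clock: 7.5
position: [465.6, -288.7, 159.5]
tcp_rot: [[-0.992, 0.123, 0.001], [0.123, 0.992, -0.001], [-0.001, -0.001, -1.0]]
force: [-8.1, 5.1, 12.0]
width: 40.0
grip_force: 0.0
```

```bash
python3 ang.py 13
```

```text
[(np.float64(17.125), np.float64(95.5)), (np.float64(16.9375), np.float64(96.0)), (np.float64(16.6875), np.float64(94.5)), (np.float64(16.6875), np.float64(94.0))]
[ 465.07239321 -288.49653513  158.22227164] 7.55 [-9.2  3.9 10.6]
```

Request:
step_arm(
  translation=[
    [0,0,0.6],
    [0,0,0.6],
    [0,0,0],
  ],
  spin=[0,0,0],
  fingers=[4,4,4],
)

```text
clock: 7.85
position: [466.1, -288.7, 170.1]
tcp_rot: [[-0.992, 0.123, 0.001], [0.123, 0.992, -0.001], [-0.002, -0.001, -1.0]]
force: [-0.7, 0.1, 0.5]
width: 40.0
grip_force: 0.4
```

```bash
python3 look.py 14 470 -330 150 110
```

```text
scene off 195 137 scale 3.6363636363636362
side off 154 85 scale 3.6363636363636362
[ 465.80099092 -288.53476122  169.01401056] 7.95 [-2.  -0.6  0.5]
```

View pics/L14.png

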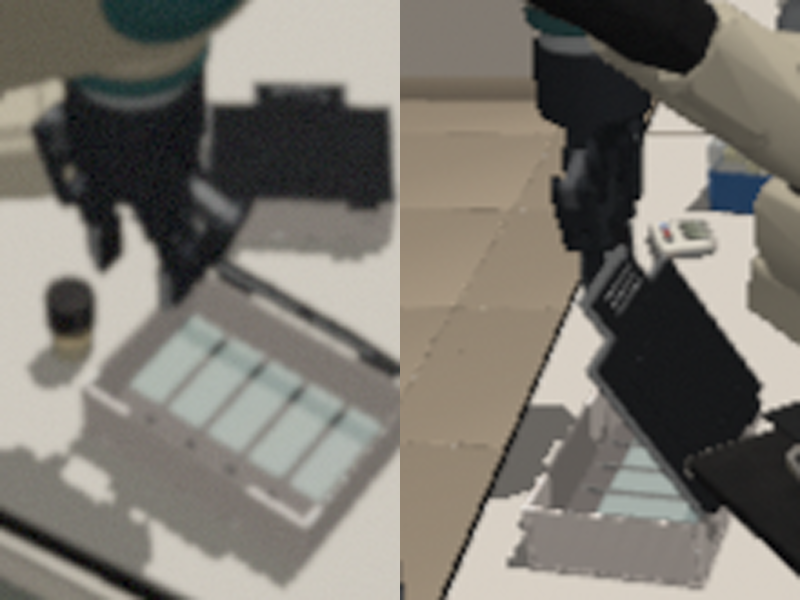

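Request:
step_arm(
  translation=[
    [0,0,0.5],
    [0,0,0.5],
    [0,0,0.5],
    [0,0,0],
  ],
  spin=[0,0,0,0],
  fingers=[4,4,4,4],
)

```text
clock: 8.35
position: [466.2, -288.7, 185.4]
tcp_rot: [[-0.992, 0.123, 0.001], [0.123, 0.992, -0.001], [-0.001, -0.001, -1.0]]
force: [-1.4, -0.2, 0.7]
width: 39.9
grip_force: 0.4
```

```bash
cat > ang2.py <<'E'
import ang,sys
from ang import *
ang.O=np.array([[-155,0],[-155,-45],[-126,-45],[-126,-86],[-60,-86]],float)
if __name__=='__main__':
    n='b'+sys.argv[1]; snap('side',n); b=angle(n); q=p.copy(); q[3]=np.radians(b[0][1])
    print([(round(x,1),y) for x,y in b]); 
    s=bot.read_state(); f=[]
    for i in range(3): bot.capture('wrist'); f.append(bot.read_state()['force'])
    T=np.array(s['position']); d=T[:2]-p[:2]; c,sn=np.cos(p[2]),np.sin(p[2]); x=c*d[0]+sn*d[1]
    print(T.round(1),s['clock'],'facex',round(x+11,1),'tipx',round(64-155*np.cos(q[3])-2*np.sin(q[3]),1),'tipz',round(53+155*np.sin(q[3])-2*np.cos(q[3])),'F',np.mean(f,0).round(1))
E
python3 -c "
from ang2 import *
for n in('d0','side1','side2','side12','side14'):print(n,angle(n)[:2])"
python3 ang2.py 15
```

```text
d0 [(np.float64(35.041666666666664), np.float64(98.0)), (np.float64(33.583333333333336), np.float64(97.5))]
side1 [(np.float64(35.604166666666664), np.float64(98.0)), (np.float64(34.166666666666664), np.float64(97.5))]
side2 [(np.float64(48.291666666666664), np.float64(92.0)), (np.float64(43.583333333333336), np.float64(91.0))]
side12 [(np.float64(53.145833333333336), np.float64(65.0)), (np.float64(52.416666666666664), np.float64(65.5))]
side14 [(np.float64(33.458333333333336), np.float64(57.0)), (np.float64(32.125), np.float64(56.5))]
[(np.float64(41.8), np.float64(57.5)), (np.float64(41.6), np.float64(57.0)), (np.float64(39.9), np.float64(58.0)), (np.float64(38.6), np.float64(56.5))]
[ 466.  -288.7  185. ] 8.4 facex -24.5 tipx -21.0 tipz 183 F [-0.9 -0.1  0.6]
```

```bash
sed -i '/^P(/d' plan.py; cat >> plan.py <<'E'
P(56,38.5,185,153,10,1)
P(38.5,21,153,111,10,1)
P(21,0,111,63,20,1)
E
python3 plan.py | sed 's/np.float64//g'
```

```text
56 38.5
[[(-0.382), (0.047), (-0.27)], [(-0.373), (0.046), (-0.28)], [(-0.365), (0.045), (-0.29)], [(-0.355), (0.044), (-0.31)], [(-0.346), (0.043), (-0.32)], [(-0.336), (0.041), (-0.33)], [(-0.326), (0.04), (-0.34)], [(-0.315), (0.039), (-0.35)], [(-0.304), (0.038), (-0.36)], [(-0.293), (0.036), (-0.36)]]
38.5 21
[[(-0.282), (0.035), (-0.39)], [(-0.27), (0.033), (-0.39)], [(-0.259), (0.032), (-0.4)], [(-0.246), (0.03), (-0.41)], [(-0.234), (0.029), (-0.42)], [(-0.222), (0.027), (-0.43)], [(-0.209), (0.026), (-0.43)], [(-0.196), (0.024), (-0.44)], [(-0.183), (0.023), (-0.44)], [(-0.169), (0.021), (-0.45)]]
21 0
[[(-0.095), (0.012), (-0.23)], [(-0.09), (0.011), (-0.23)], [(-0.085), (0.011), (-0.23)], [(-0.08), (0.01), (-0.23)], [(-0.076), (0.009), (-0.24)], [(-0.071), (0.009), (-0.24)], [(-0.066), (0.008), (-0.24)], [(-0.06), (0.007), (-0.24)], [(-0.055), (0.007), (-0.24)], [(-0.05), (0.006), (-0.24)], [(-0.045), (0.006), (-0.24)], [(-0.04), (0.005), (-0.24)], [(-0.035), (0.004), (-0.24)], [(-0.03), (0.004), (-0.24)], [(-0.025), (0.003), (-0.24)], [(-0.02), (0.002), (-0.24)], [(-0.014), (0.002), (-0.24)], [(-0.009), (0.001), (-0.24)], [(-0.004), (0.001), (-0.24)], [(0.001), (-0.0), (-0.24)]]
```

Request:
step_arm(
  translation=[
    [-0.38,0.047,-0.27],
    [-0.37,0.046,-0.28],
    [-0.365,0.045,-0.29],
    [-0.355,0.044,-0.31],
    [-0.345,0.043,-0.32],
  ],
  spin=[0,0,0,0,0],
  fingers=[4,4,4,4,4],
)

```text
clock: 9.05
position: [447.2, -286.2, 169.2]
tcp_rot: [[-0.992, 0.123, -0.0], [0.123, 0.992, 0.0], [0.0, 0.0, -1.0]]
force: [-1.3, 0.8, -0.1]
width: 40.0
grip_force: 0.3
```

```bash
python3 ang2.py 16
```

```text
[(np.float64(38.8), np.float64(47.0)), (np.float64(38.0), np.float64(47.5)), (np.float64(37.6), np.float64(46.5)), (np.float64(35.3), np.float64(48.0))]
[ 446.7 -286.1  168.6] 9.1 facex -44.0 tipx -43.2 tipz 165 F [-1.2 -0.2 -0.4]
```

Request:
step_arm(
  translation=[
    [-0.335,0.04,-0.33],
    [-0.325,0.04,-0.34],
    [-0.315,0.04,-0.35],
    [-0.305,0.038,-0.36],
    [-0.29,0.036,-0.36],
  ],
  spin=[0,0,0,0,0],
  fingers=[4,4,4,4,4],
)

```text
clock: 9.75
position: [431.6, -284.3, 151.8]
tcp_rot: [[-0.992, 0.123, -0.0], [0.123, 0.992, 0.0], [0.0, 0.0, -1.0]]
force: [-1.4, 1.2, 0.6]
width: 40.2
grip_force: 0.6
```

```bash
python3 ang2.py 17
```

```text
[(np.float64(37.1), np.float64(38.0)), (np.float64(36.1), np.float64(39.0)), (np.float64(35.7), np.float64(38.5)), (np.float64(34.6), np.float64(39.5))]
[ 431.1 -284.1  151.2] 9.8 facex -59.8 tipx -59.4 tipz 147 F [-1.7  0.1  0.3]
```

Request:
step_arm(
  translation=[
    [-0.28,0.035,-0.38],
    [-0.27,0.033,-0.38],
    [-0.26,0.032,-0.39],
    [-0.245,0.03,-0.4],
    [-0.235,0.029,-0.4],
  ],
  spin=[0,0,0,0,0],
  fingers=[4,4,4,4,4],
)

```text
clock: 10.45
position: [418.7, -282.7, 132.2]
tcp_rot: [[-0.992, 0.123, -0.0], [0.123, 0.992, 0.0], [0.0, 0.0, -1.0]]
force: [-1.6, 0.1, -0.0]
width: 40.1
grip_force: 0.9
```

```bash
python3 ang2.py 18
```

```text
[(np.float64(34.9), np.float64(30.0)), (np.float64(33.3), np.float64(29.5)), (np.float64(32.7), np.float64(33.0)), (np.float64(31.5), np.float64(30.5))]
[ 418.3 -282.5  131.5] 10.5 facex -72.7 tipx -71.2 tipz 129 F [-2.4  1.1  0. ]
```

Request:
step_arm(
  translation=[
    [-0.22,0.027,-0.42],
    [-0.21,0.026,-0.42],
    [-0.195,0.024,-0.42],
    [-0.185,0.023,-0.42],
    [-0.17,0.021,-0.42],
  ],
  spin=[0,0,0,0,0],
  fingers=[4,4,4,4,4],
)

```text
clock: 11.15
position: [409.0, -281.5, 111.2]
tcp_rot: [[-0.992, 0.123, -0.0], [0.123, 0.992, 0.0], [0.0, 0.0, -1.0]]
force: [-2.0, 0.8, 0.2]
width: 40.0
grip_force: 1.2
```

```bash
python3 ang2.py 19
```

```text
[(np.float64(34.1), np.float64(22.0)), (np.float64(33.5), np.float64(21.5)), (np.float64(32.6), np.float64(21.0)), (np.float64(32.5), np.float64(20.5))]
[ 408.6 -281.3  110.4] 11.2 facex -82.4 tipx -80.5 tipz 109 F [-1.9  1.3  0.2]
```

Request:
step_arm(
  translation=[
    [-0.09,0.011,-0.2],
    [-0.08,0.01,-0.2],
    [-0.08,0.01,-0.2],
    [-0.08,0.01,-0.2],
    [-0.07,0.009,-0.2],
  ],
  spin=[0,0,0,0,0],
  fingers=[4,4,4,4,4],
)

```text
clock: 11.85
position: [405.4, -281.2, 101.6]
tcp_rot: [[-0.992, 0.123, 0.001], [0.123, 0.992, -0.0], [-0.001, -0.0, -1.0]]
force: [-0.9, 0.6, 0.1]
width: 40.2
grip_force: 0.3
```

```bash
python3 ang2.py 20
```

```text
[(np.float64(37.3), np.float64(17.5)), (np.float64(35.6), np.float64(18.0)), (np.float64(35.5), np.float64(17.0)), (np.float64(32.3), np.float64(16.5))]
[ 405.1 -281.1  101.3] 11.9 facex -85.9 tipx -84.4 tipz 98 F [-0.7  1.  -1. ]
```

Request:
step_arm(
  translation=[
    [-0.07,0.009,-0.23],
    [-0.07,0.009,-0.23],
    [-0.07,0.008,-0.23],
    [-0.06,0.007,-0.23],
    [-0.06,0.007,-0.23],
  ],
  spin=[0,0,0,0,0],
  fingers=[4,4,4,4,4],
)

```text
clock: 12.55
position: [401.9, -280.7, 90.0]
tcp_rot: [[-0.992, 0.123, 0.0], [0.123, 0.992, 0.0], [-0.0, 0.0, -1.0]]
force: [-0.5, 0.8, -0.5]
width: 39.8
grip_force: 0.4
```

```bash
python3 ang2.py 21
```

```text
[(np.float64(38.3), np.float64(12.0)), (np.float64(37.5), np.float64(12.5)), (np.float64(36.1), np.float64(15.0)), (np.float64(36.0), np.float64(11.0))]
[ 401.7 -280.5   89.6] 12.6 facex -89.4 tipx -88.0 tipz 83 F [-1.6  1.1 -0.9]
```

Request:
step_arm(
  translation=[
    [-0.05,0.006,-0.2],
    [-0.05,0.006,-0.2],
    [-0.045,0.006,-0.2],
    [-0.04,0.005,-0.2],
    [-0.04,0.005,-0.2],
  ],
  spin=[0,0,0,0,0],
  fingers=[4,4,4,4,4],
)

```text
clock: 13.25
position: [399.7, -280.4, 80.1]
tcp_rot: [[-0.992, 0.123, 0.0], [0.123, 0.992, -0.0], [-0.0, -0.0, -1.0]]
force: [-0.1, -0.5, -0.7]
width: 39.9
grip_force: 0.4
```

```bash
python3 ang2.py 22
```

```text
[(np.float64(40.2), np.float64(7.0)), (np.float64(39.8), np.float64(9.5)), (np.float64(38.7), np.float64(8.5)), (np.float64(38.7), np.float64(7.5))]
[ 399.5 -280.3   79.7] 13.3 facex -91.6 tipx -90.1 tipz 70 F [-1.5  0.4 -0.8]
```

Request:
step_arm(
  translation=[
    [-0.02,0.002,-0.2],
    [-0.02,0.002,-0.2],
    [-0.015,0.002,-0.2],
    [-0.015,0.002,-0.2],
    [-0.015,0.002,-0.2],
  ],
  spin=[0,0,0,0,0],
  fingers=[4,4,4,4,4],
)

```text
clock: 13.95
position: [398.9, -280.2, 70.0]
tcp_rot: [[-0.992, 0.123, 0.0], [0.123, 0.992, 0.0], [-0.0, 0.0, -1.0]]
force: [-0.7, 1.4, -0.7]
width: 39.7
grip_force: 0.6
```

```bash
python3 ang2.py 23
```

```text
[(np.float64(39.3), np.float64(5.5)), (np.float64(38.5), np.float64(6.0)), (np.float64(37.0), np.float64(5.0)), (np.float64(35.8), np.float64(2.5))]
[ 398.8 -280.2   69.7] 14.0 facex -92.3 tipx -90.5 tipz 66 F [-1.1  0.8 -1.3]
```

Request:
step_arm(
  translation=[
    [-0.012,0.001,-0.2],
    [-0.012,0.001,-0.2],
    [-0.01,0.001,-0.2],
    [-0.01,0.001,-0.2],
    [-0.01,0.001,-0.2],
  ],
  spin=[0,0,0,0,0],
  fingers=[4,4,4,4,4],
)

```text
clock: 14.65
position: [398.6, -280.2, 60.1]
tcp_rot: [[-0.992, 0.123, 0.001], [0.123, 0.992, -0.0], [-0.001, 0.0, -1.0]]
force: [0.5, -1.1, -0.5]
width: 39.4
grip_force: 0.0
```

```bash
python3 ang2.py 24
```

```text
[(np.float64(38.8), np.float64(3.5)), (np.float64(38.6), np.float64(4.0)), (np.float64(38.5), np.float64(3.0)), (np.float64(36.3), np.float64(2.5))]
[ 398.3 -280.1   59.7] 14.7 facex -92.8 tipx -90.8 tipz 60 F [-0.3 -0.1 -0. ]
```

Request:
step_arm(
  translation=[
    [-0.02,0.002,-0.1],
    [-0.02,0.002,-0.1],
    [-0.03,0.004,0],
    [-0.03,0.004,0],
  ],
  spin=[0,0,0,0],
  fingers=[4,4,4,4],
)

```text
clock: 15.25
position: [397.3, -280.1, 58.2]
tcp_rot: [[-0.992, 0.123, 0.0], [0.123, 0.992, 0.0], [0.0, 0.0, -1.0]]
force: [-0.0, -1.0, 0.7]
width: 40.1
grip_force: 0.0
```

```bash
python3 ang2.py 25
```

```text
[(np.float64(38.3), np.float64(3.5)), (np.float64(38.1), np.float64(3.0)), (np.float64(37.7), np.float64(4.0)), (np.float64(36.0), np.float64(2.5))]
[ 397.3 -280.1   58.2] 15.3 facex -93.8 tipx -90.8 tipz 60 F [-0.   0.4 -0.4]
```

Request:
step_arm(
  translation=[
    [-0.5,0.06,0],
    [-2,0.2,0],
    [-2,0.2,0],
    [0,0,4],
    [0,0,4],
  ],
  spin=[0,0,0,0,0],
  fingers=[4,4,4,4,4],
)

```text
clock: 15.95
position: [350.9, -274.8, 138.1]
tcp_rot: [[-0.992, 0.123, -0.002], [0.123, 0.992, 0.002], [0.003, 0.002, -1.0]]
force: [0.2, -0.0, 1.2]
width: 39.9
grip_force: 0.0
```

Request:
step_arm(
  translation=[
    [0,0,4],
    [0,3,4],
    [0,4,0],
    [0,4,0],
    [0,0,0],
  ],
  spin=[0,0,0,0,0],
  fingers=[4,4,4,4,4],
)

```text
clock: 16.45
position: [352.2, -162.5, 218.6]
tcp_rot: [[-0.993, 0.119, 0.001], [0.119, 0.993, 0.0], [-0.001, 0.001, -1.0]]
force: [0.3, -0.9, 0.7]
width: 39.7
grip_force: 0.0
```

```bash
python3 look.py 26 480 -350 50 110; python3 ang2.py 26
```

```text
scene off 205 165 scale 3.6363636363636362
side off 160 125 scale 3.6363636363636362
[ 352.2432876  -165.13740261  218.38836529] 16.55 [-0.4  0.6  0.3]
[(np.float64(38.9), np.float64(3.5)), (np.float64(38.3), np.float64(4.0)), (np.float64(38.3), np.float64(2.5)), (np.float64(38.3), np.float64(3.0))]
[ 352.2 -165.8  218.3] 16.6 facex -152.6 tipx -90.8 tipz 60 F [ 0.  -0.3 -0.4]
```

View pics/L26.png

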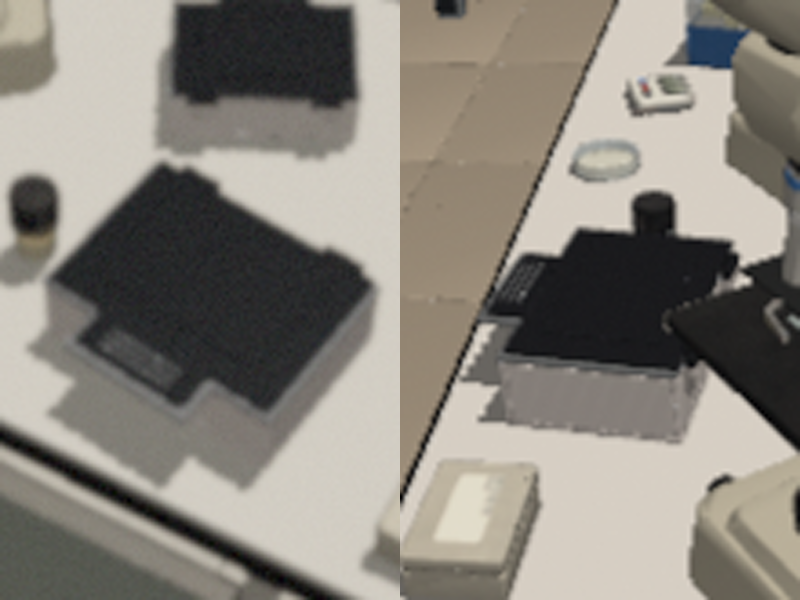

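The picture shows the lid lying level on the tray, with its tab at (140,360) in the left half. The gripper is clear of everything, and the bottle, dish and slide box haven't moved.

```bash
python3 -c "
from cell import bot
print(bot.sign_off())"
```

```text
the job is handed in; nothing more can be done
None
```

The lid is shut and the job is handed in: I tipped the lid past upright, caught it on one finger and lowered it without a slam. The tool only points down, so the finger held the tab's front edge and did not sit flat under it. On the way down the gripper pressed on the lid with about 16 N for a moment before I backed it off; the chamber showed no visible shift in the pictures.

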